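# Clip the steriliser test capsule onto the snap hook

### The arm

A 6-joint arm with a two-finger parallel gripper is mounted at the origin on the work surface. World frame = base frame: x ahead of the robot, y to its left, z up, the work surface at z = 0. Lengths are in m, angles in degrees, forces in N, time in s.
With the tool pointing down it reaches from about 0.35 to 0.975 m from the base axis. Payload 17.4 kg.
Tool frame: the origin (TCP) lies midway between the tips of the shut fingers; the grasp point (between the pads) lies 19 mm behind it (manip.grasp_offset is the distance from the TCP to the grasp point, in m); z points along the fingers, y is the line along which they close (so a half turn about z gives the same grasp; the last joint's range is limited). The gripper opens to 85 mm and grips with 20 to 120 N. Pads are 22 mm wide; open, the fingers measure 114 mm over their backs; the gripper's body (76 mm by 85 mm) begins 54 mm behind the grasp point. The pads swing forward as they close: fully open they stand 13 mm farther back than shut.
Start: joints at [-68.858, 6.646, 82.598, -0, 90.757, -2.166], TCP at [0.267, -0.62, 0.231] pointing down, gripper open.
Joint ranges: [-162.19, 162.19], [-47.58, 125.68], [4.15, 143.07], [-65.23, 245.23], [0.69, 171.88], [-170.13, 170.13]. Speed limits (degrees/s): [108.29, 108.29, 127.2, 180, 180, 180].

### API

Orientations are given as [roll, pitch, yaw] about the fixed x, y, z axes, in that order (R = Rz(yaw) Ry(pitch) Rx(roll)).
In Python, from bench import manip gives the robot as it stands. The module is installed in compiled form; this text tells all that it offers.
- The arm moves only by the shell command python3 -m creep 'ROWS' [FORCE]. ROWS is a JSON object of lists of equal length, an entry for each row: "slide": the shift along the tool's x, y, z in mm, a list of three; "dr": the turn, a rotation vector about the tool's x, y, z in rad, a list of three; "fingers": the closure, from 0 (fully open) to 1 (shut). In form: {"slide": [[x, y, z], ...], "dr": [[rx, ry, rz], ...], "fingers": [fingers, ...]}. A call has exactly 5 rows; each row is the pose to reach, as a shift and turn from the pose commanded when the call began, along the tool's axes at that moment; what a row does not reach only later rows make up. A row lasts 1/10 s, in which the tool goes at most 50 mm and 8.59 degrees, less where a joint would pass 70% of its speed; a pose out of reach is approached as far as the arm can. A call with a gripper value outside its range is refused whole. The fingers move at their own pace and stop on an object; FORCE is the grip in N (left out, the last holds). Time passes only in rows, so rows that repeat a pose let the fingers close, or fill a call up. It gives the time, the measured TCP pose, the force, the opening and the grip force at its end, in the units of the state.
- manip.sense(): the state, without advancing time (a new reading comes with each control period).
- manip.grab_frame(name): name is "side" or "top"; returns the picture (480x640x3 uint8, red, green, blue); there is no depth.
- manip.camera_model(name): a dict with "intrinsics" (3x3 intrinsics, pixels), "world_from_camera" (4x4, takes a point from camera to world coordinates). Camera axes: x right, y down, z forward; pixel columns grow to the right and rows downward; lengths in m; the calibration is good to about 2 mm. A picture is of the moment at which its call begins. camera_model takes no time and is no camera call.
- manip.finish_job(): hands the job in; it is judged then, once.
Trained networks look in the newest picture that a camera, given by its name, has taken for a name from the list of things; names that differ only in an ending like _2 or _b are one class to them, and where a whole thing is asked for, a point or a joint stands for the part that bears it (a point fixed in the world has none). Each returns a list of dicts, best first, with "p" (0 to 1); they miss things now and then, are a little off and sometimes report something else, mostly with a low value. They report only what shows in the picture. A call takes as long as a camera call. They do not tell look-alikes from the thing itself.
- manip.find_in(label, camera): "point" ([x, y, z] in m, in world coordinates, good to about 4 mm: the middle of the surface that is visible of it).
- manip.trace(label, camera): "region" (480x640 bool, what is visible of it).
The state is a dict: "time": time; "joint_pos": joint angles; "joint_vel": joint speeds; "joint_efforts": joint torques, N m; "tcp_pos": TCP position; "orientation": TCP orientation; "wrist_force": force on the tool from outside, world axes, zero at the start; "torque": the same for the moment, N m; "opening": finger opening in m; "grasp_force": force on a finger pad.
Only numpy, scipy, OpenCV 4.12 (cv2) and the standard library are available. Lean on these libraries where they do the work, as an engineer would, in place of code of your own. Each camera call takes 0.05 s, during which the arm holds its last target. There are 200 camera calls.

### The job

Take the steel test capsule that has an eye on its side and clip it onto the snap hook of the load stand: with the nose of the hook in the eye, push the eye gently down on the sprung gate until it passes inside and the gate snaps shut above it. Then let go and leave the capsule hanging still from the hook. Touch the stand and its hook only with the capsule, and leave the other things where they are.

Things in the scene. Friction and masses are not known exactly. Their poses are not given: they have to be found in the camera images.
- capsule: Upright steel test capsule, 70 to 115 g: 20 x 20 mm square body 74 mm tall, low round cap (diameter 18, top at 80 mm). Origin: centre of its underside, z up. A flat horizontal round-wire eye juts out on its +x side, joined by an 8 mm wide lug. Its +-y faces are free from bottom to top for the fingers.
- eye (a point): Centre of the eye's hole, at (26, 0, 52) mm in the capsule's frame, axes as the capsule's. Hole 16 mm across, outside 26 mm across, wire 5 mm thick.
- stand: Load stand fixed to the bench: base plate 160 (x) x 110 (y) x 12 mm; post of diameter 14 mm at x = +30 mm, 225 mm tall. Origin: centre of the base's underside, z up. A large snap hook of 5 mm wire is clamped on the post (dark collar, diameter 28, and an arm at the gate's level). It lies in the stand's x-z plane, its nose at x = -55 mm. Pressing it with over 9 N would damage it.
- nose (a point): Point on the axis of the hook's straight upright nose, at (-55, 0, 140) mm in the stand's frame. True in x and y, but its height does NOT follow the hook, which is clamped tight anywhere within a 70 mm range and must be found by touch: the nose's rounded top is really 141.5 to 211.5 mm above the bench, the shut gate's top face 6.5 mm below that top.
- throat (a point): Point midway between nose and the hook's upright back wire, at (-38, 0, 140) mm in the stand's frame (height as for the nose: not true). The throat is open to the top but for the gate. The way in is from straight above: capsule beyond the nose as seen from the post, its +x along the stand's +x, the nose within the eye's hole, the eye's +x rim going down into the throat.
- bend (a point): Lowest point of the hook's round bend when clamped lowest, at (-38, 0, 100) mm in the stand's frame (really up to 70 mm higher). From first touch of the eye's wire on the shut gate, the wire slips past the gate's end after about 22 mm of descent if it slides close along the nose, 27 mm with the nose in mid-hole, and meets the bend at 28 to 32 mm.
- gate (a joint): Angle of the sprung gate, a 4 mm thick bar 30 mm long hinged at the back wire (x = -21 mm in the stand's frame), its free end at the nose: 0 = shut and level; grows as its free end is pushed down into the hook, to 1.15 rad at most; a spring shuts it. Opening it takes about 2.5 N at the start, 3 to 6 N further on, until the eye slips past.
- spare: Another test capsule of the same size but without any eye (a bystander). Origin: centre of underside.
- jar: Small amber jar, diameter 48 mm, 70 mm tall (bystander). Origin: centre of underside.
- bottle: White bottle, diameter 60 mm, 120 mm tall (bystander). Origin: centre of underside.
- beaker: Glass beaker, diameter 64 mm, 80 mm tall (bystander). Origin: centre of underside.
- dish: Clear shallow dish, diameter 90 mm, 16 mm tall (bystander). Origin: centre of underside.
- spatula: Steel spatula 170 mm long lying flat along its x axis (bystander).
- slidebox: Wooden slide box 90 x 150 x 35 mm (bystander). Origin: centre of underside.
Mind the look-alikes: they are no part of the job. What is meant by the stand is not turquoise, and is the larger of those in its own colour.

How it is judged:
By the outcome, as a careful person would: the job done as asked, in the order asked, and still so for the second after the job is handed in, with the robot touching nothing.
It also fails if it takes over 48 s, if anything falls off the work surface, if the arm or the gripper's body presses on something with over 40 N, if the wrist force passes 120 N, or if a joint passes its speed limit or range.

## Working session

There is one attempt and no reset: what is moved stays moved. The work goes in short steps, Python scripts to look and compute and a shell command to move; the robot and the scene stay as the last step left them, time stands still between calls to the robot, and variables do not carry over. Pictures are saved under pics/ and viewed, at most 10 in all, crops included, and the job is handed in when it is done.

```bash
mkdir -p pics
cat > h.py <<'E'
import numpy as np, cv2
from bench import manip
from scipy.spatial.transform import Rotation as R
def ray(cam,u,v):
    m=manip.camera_model(cam);K=np.array(m["intrinsics"]);T=np.array(m["world_from_camera"])
    d=T[:3,:3]@np.linalg.solve(K,[u,v,1.]);return T[:3,3],d
def at_z(cam,u,v,z):
    o,d=ray(cam,u,v);return o+d*(z-o[2])/d[2]
def proj(cam,P):
    m=manip.camera_model(cam);K=np.array(m["intrinsics"]);T=np.linalg.inv(np.array(m["world_from_camera"]))
    p=K@(T[:3,:3]@np.array(P)+T[:3,3]);return p[:2]/p[2]
def tool():
    s=manip.sense();return np.array(s["tcp_pos"]),R.from_euler("xyz",s["orientation"],degrees=True)
E
python3 - <<'E'
from h import *
for c in("side","top"):
    f=manip.grab_frame(c);cv2.imwrite(f"pics/{c}0.png",f[:,:,::-1])
    m=manip.camera_model(c);print(c,np.round(m["world_from_camera"],3).tolist(),np.round(m["intrinsics"],1).tolist())
    for l in("capsule","eye","spare","stand","nose","gate"):
        print(l,[(round(d["p"],2),np.round(d["point"],3).tolist(),np.round(proj(c,d["point"])).tolist()) for d in manip.find_in(l,c)])
print(manip.sense())
E
```

```text
side [[-0.665, -0.534, 0.522, -0.138], [-0.747, 0.463, -0.477, 0.655], [0.013, -0.707, -0.707, 1.024], [0.0, 0.0, 0.0, 1.0]] [[602.7, 0.0, 317.6], [0.0, 602.7, 248.2], [0.0, 0.0, 1.0]]
capsule [(0.78, [0.659, -0.171, 0.049], [348.0, 200.0])]
eye [(0.82, [0.659, -0.169, 0.051], [347.0, 200.0]), (0.21, [0.685, -0.332, 0.034], [384.0, 174.0])]
spare [(0.71, [0.496, -0.26, 0.047], [421.0, 219.0])]
stand [(0.82, [0.605, 0.191, 0.01], [245.0, 296.0]), (0.81, [0.31, 0.413, 0.006], [244.0, 456.0]), (0.55, [0.803, 0.159, 0.01], [206.0, 242.0])]
nose [(0.71, [0.602, 0.191, 0.012], [245.0, 296.0]), (0.67, [0.311, 0.414, 0.01], [243.0, 455.0])]
gate []
top [[0.009, -0.997, 0.076, 0.425], [-1.0, -0.009, -0.009, 0.023], [0.01, -0.076, -0.997, 1.453], [0.0, 0.0, 0.0, 1.0]] [[542.7, 0.0, 310.8], [0.0, 542.7, 243.8], [0.0, 0.0, 1.0]]
capsule [(0.72, [0.67, -0.176, 0.055], [382.0, 191.0]), (0.68, [0.353, 0.197, 0.008], [239.0, 312.0])]
eye [(0.71, [0.671, -0.179, 0.056], [384.0, 191.0])]
spare [(0.45, [0.5, -0.262, 0.072], [417.0, 256.0])]
stand [(0.96, [0.792, 0.146, 0.004], [261.0, 149.0]), (0.94, [
[... 228 characters left out ...]
0])]
gate []
{'time': 0.7, 'joint_pos': array([-6.88579923e+01,  6.64602861e+00,  8.25966278e+01, -1.05446128e-03,
        9.07568257e+01, -2.16543105e+00]), 'joint_vel': array([ 0.0775591 , -0.04537151, -0.01083892,  0.03622199,  0.11311511,
        0.05236678]), 'joint_efforts': array([ 2.39251473e-03, -7.31569147e+01, -6.32562733e+01,  5.59324781e-05,
        5.92510187e-04,  4.21097150e-05]), 'tcp_pos': array([ 0.26706778, -0.61992946,  0.23131695]), 'orientation': array([1.79999522e+02, 1.07318785e-03, 2.33074248e+01]), 'wrist_force': array([0.00706826, 0.61338637, 0.07664797]), 'torque': array([ 0.01836177, -0.04769591, -0.05370062]), 'grasp_force': 0.0, 'opening': 0.08537125387988326}
```

View pics/side0.png

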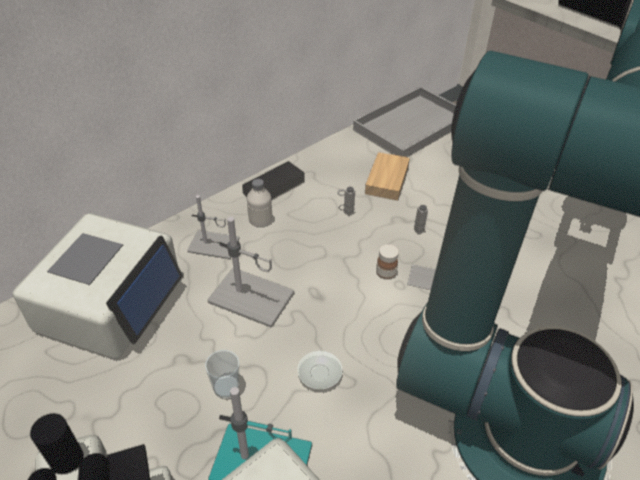

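View pics/top0.png

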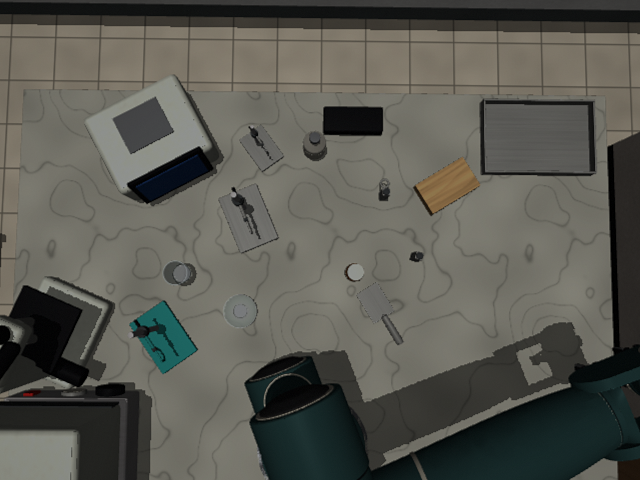

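The target stand is the larger grey one, at top ~(249,217) and side ~(245,280). The capsule is at top (384,191) and side (349,200), with its eye at the upper end in the top view. I'll zoom in on both to get orientations.

Run:
```python
from h import *
S=cv2.imread("pics/side0.png");T=cv2.imread("pics/top0.png")
def c(I,x,y,w,h,W,H): return cv2.resize(I[y:y+h,x:x+w],(W,H),interpolation=cv2.INTER_CUBIC)
a=np.hstack([c(T,210,175,75,85,380,430),c(T,364,171,40,42,380,430)])
cv2.imwrite("pics/c1.png",a)
b=np.hstack([c(S,200,210,100,120,380,456),c(S,328,177,40,48,380,456)])
cv2.imwrite("pics/c2.png",b)
```

```text
(no output)
```

View pics/c1.png

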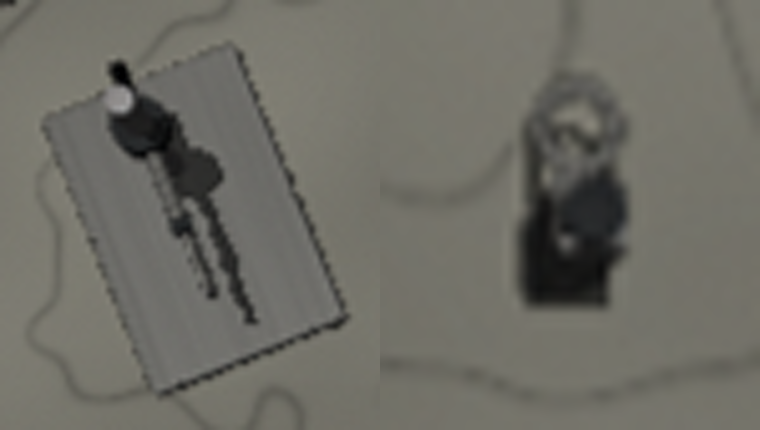

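View pics/c2.png

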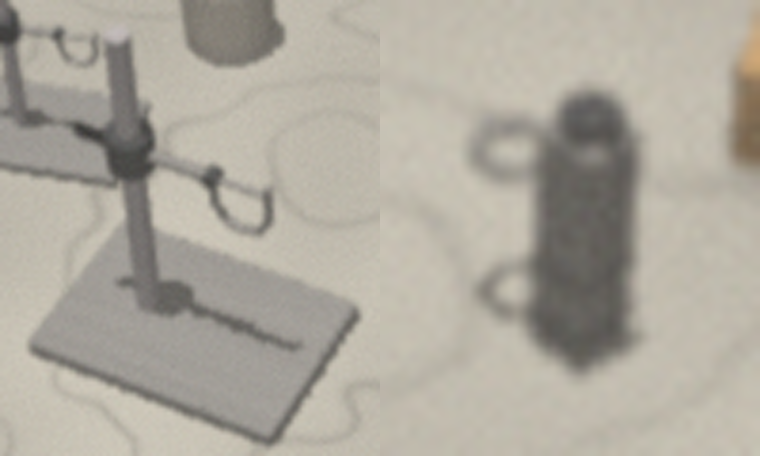

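The stand's base corners, post top (crop 118,98) and nose (crop 213,297) show, as do the capsule's eye and cap. The second loop in the side crop is a shadow. Next I'll fit both poses.

```bash
cat > fit.py <<'E'
from h import *
from scipy.optimize import least_squares,minimize
def body(pose,M=R.identity()):
    x,y,z,yaw=pose
    return lambda P:(R.from_euler("z",yaw)*M).apply(np.atleast_2d(P))+[x,y,z]
sq=np.array([[a,b,c] for a in(-.01,.01) for b in(-.01,.01) for c in(0,.074)])
t=np.linspace(0,2*np.pi,24,endpoint=False);ci=np.c_[np.cos(t),np.sin(t)]
cap=np.c_[.009*ci,np.full(24,.08)]
ro=np.vstack([np.c_[.0115*ci+[.026,0],np.full(24,.052+s)] for s in(-.002,.002)]);ri=np.c_[.008*ci+[.026,0],np.full(24,.052)]
lug=np.array([[a,b,.052+c] for a in(.01,.015) for b in(-.004,.004) for c in(-.0025,.0025)])
def sil(cam,f,k=4):
    m=np.zeros((480*k,640*k),np.float32)
    def fill(P,v):
        q=np.array([proj(cam,p) for p in f(P)])
        q=cv2.convexHull(((q+.5)*k-.5).astype(np.float32)); cv2.fillConvexPoly(m,np.round(q).astype(np.int32),v)
    fill(ro,1);fill(ri,0);fill(np.vstack([sq,cap]),1);fill(lug,1)
    return cv2.resize(m,(640,480),interpolation=cv2.INTER_AREA)
E
python3 - <<'E'
from fit import *
# capsule silhouettes
reg={}
for c in("side","top"):
    L=[d for d in manip.trace("capsule",c)]
    for d in L:
        ys,xs=np.nonzero(d["region"]);print(c,round(d["p"],2),xs.mean().round(1),ys.mean().round(1),len(xs))
    L=[d for d in L if np.hypot(np.nonzero(d["region"])[1].mean()-(348 if c=="side" else 384),np.nonzero(d["region"])[0].mean()-(200 if c=="side" else 188))<15]
    if L: reg[c]=L[0]["region"].astype(np.float32)
for cams in (list(reg),)+tuple([c] for c in reg):
    best=None
    for y0 in(-.2,.1,.4):
        cost=lambda q:sum(((sil(c,body([.66+q[0]/100,-.175+q[1]/100,0,q[2]]))-reg[c])**2).sum()/reg[c].sum() for c in cams)
        r=minimize(cost,[0,0,y0],method="Nelder-Mead",options=dict(initial_simplex=[[0,0,y0],[.8,0,y0],[0,.8,y0],[0,0,y0+.3]],maxfev=90))
        if best is None or r.fun<best.fun: best=r
    q=best.x;print(cams,best.fun,.66+q[0]/100,-.175+q[1]/100,np.degrees(q[2]))
# stand
k=5.067;tp=lambda x,y:(x/k+210-.4,y/k+175-.4);sp=lambda x,y:(x/3.8+200-.4,y/3.8+210-.4)
obs=[("top",tp(42,122),[.08,.055,.012]),("top",tp(235,43),[.08,-.055,.012]),("top",tp(347,318),[-.08,-.055,.012]),("top",tp(160,395),[-.08,.055,.012]),
("top",tp(118,98),[.03,0,.225]),("side",sp(30,346),[.08,.055,.012]),("side",sp(358,311),[-.08,-.055,.012]),("side",sp(272,430),[-.08,.055,.012]),("side",sp(118,36),[.03,0,.225])]
for cams in(("side","top"),("top",),("side",)):
    o=[b for b in obs if b[0] in cams]
    f=lambda q:np.concatenate([proj(c,body([q[0],q[1],0,q[2]])(P)[0])-p for c,p,P in o])
    r=least_squares(f,[.6,.18,.4]);B=body([r.x[0],r.x[1],0,r.x[2]])
    n=B([-.055,0,0])[0];print(cams,r.x[:2].round(4),np.degrees(r.x[2]).round(2),"nose",n.round(4),"rms",np.sqrt((r.fun**2).mean()).round(2))
    if len(cams)==2:
        print(np.round(r.fun.reshape(-1,2),1).tolist())
        for z in(.14,.16,.18,.2): print(z,proj("side",[n[0],n[1],z]).round(1),proj("top",[n[0],n[1],z]).round(1),"seen",sp(267,190),tp(213,297))
E
```

```text
side 0.81 347.8 200.5 349
top 0.44 384.1 191.0 151Traceback (most recent call last):
  File "<stdin>", line 14, in <module>
    res = _minimize_neldermead(fun, x0, args, callback, bounds=bounds,
                               **options)
    fxr = func(xr)
    fx = function(np.copy(x), *(wrapper_args + args))
  File "<stdin>", line 13, in <lambda>
  File "<stdin>", line 13, in <genexpr>
  File "fit.py", line 16, in sil
    fill(ro,1);fill(ri,0);fill(np.vstack([sq,cap]),1);fill(lug,1)
                          ~~~~^^^^^^^^^^^^^^^^^^^^^^^
  File "fit.py", line 14, in fill
    q=np.array([proj(cam,p) for p in f(P)])
                ~~~~^^^^^^^
  File "h.py", line 10, in proj
    m=manip.camera_model(cam);K=np.array(m["intrinsics"]);T=np.linalg.inv(np.array(m["world_from_camera"]))
ValueError: time passes only in moves, steps and waits
```

```bash
sed -i 's/^def ray/import functools\n@functools.cache\ndef cm(c):\n    m=manip.camera_model(c);return m\ndef ray/; s/m=manip.camera_model(cam)/m=cm(cam)/' h.py
python3 - <<'E'
from fit import *
reg={}
for c,u,v in(("side",348,200),("top",384,190)):
    for d in manip.trace("capsule",c):
        ys,xs=np.nonzero(d["region"])
        if np.hypot(xs.mean()-u,ys.mean()-v)<15: reg[c]=d["region"].astype(np.float32);break
print(list(reg))
for cams in (list(reg),)+tuple([c] for c in reg):
    best=None
    for y0 in(-.2,.1,.4):
        cost=lambda q:sum(((sil(c,body([.66+q[0]/100,-.175+q[1]/100,0,q[2]]))-reg[c])**2).sum()/reg[c].sum() for c in cams)
        r=minimize(cost,[0,0,y0],method="Nelder-Mead",options=dict(initial_simplex=[[0,0,y0],[.8,0,y0],[0,.8,y0],[0,0,y0+.3]],maxfev=90))
        if best is None or r.fun<best.fun: best=r
    q=best.x;print(cams,best.fun,.66+q[0]/100,-.175+q[1]/100,np.degrees(q[2]))
k=5.067;tp=lambda x,y:(x/k+210-.4,y/k+175-.4);sp=lambda x,y:(x/3.8+200-.4,y/3.8+210-.4)
tc=lambda x,y:((x-380)/9.5+364-.45,y/10.24+171-.45);sc=lambda x,y:((x-380)/9.5+328-.45,y/9.5+177-.45)
obs=[("top",tp(42,122),[.08,.055,.012]),("top",tp(235,43),[.08,-.055,.012]),("top",tp(347,318),[-.08,-.055,.012]),("top",tp(160,395),[-.08,.055,.012]),
("top",tp(118,98),[.03,0,.225]),("side",sp(30,346),[.08,.055,.012]),("side",sp(358,311),[-.08,-.055,.012]),("side",sp(272,430),[-.08,.055,.012]),("side",sp(118,36),[.03,0,.225])]
ob2=[("top",tc(578,122),[.026,0,.052]),("top",tc(597,205),[0,0,.08]),("side",sc(592,110),[0,0,.08]),("side",sc(510,148),[.026,0,.052])]
for O,x0,name in((obs,[.6,.18,.4],"stand"),(ob2,[.66,-.175,.1],"caps")):
  for cams in(("side","top"),("top",),("side",)):
    o=[b for b in O if b[0] in cams]
    f=lambda q:np.concatenate([proj(c,body([q[0],q[1],0,q[2]])(P)[0])-p for c,p,P in o])
    r=least_squares(f,x0);B=body([r.x[0],r.x[1],0,r.x[2]])
    n=B([-.055,0,0])[0];print(name,cams,r.x[:2].round(4),np.degrees(r.x[2]).round(2),"nose",n.round(4),"rms",np.sqrt((r.fun**2).mean()).round(2))
    if len(cams)==2 and name=="stand":
        print(np.round(r.fun.reshape(-1,2),1).tolist())
        for z in(.14,.16,.18,.2): print(z,proj("side",[n[0],n[1],z]).round(1),proj("top",[n[0],n[1],z]).round(1))
        print("seen",sp(267,190),tp(213,297))
E
```

```text
['side', 'top']
['side', 'top'] 0.30363813042640686 0.6669014498676595 -0.1817799597838327 2.0635456942884987
['side'] 0.09775698184967041 0.6618906147985322 -0.17776050661313111 -4.523676604421276
['top'] 0.10127793997526169 0.6671833824177965 -0.1817414747777206 2.115276436487154
stand ('side', 'top') [0.6005 0.1778] 23.44 nose [0.55   0.1559 0.    ] rms 1.09
[[-0.3, 0.4], [-0.4, 0.2], [0.5, 0.6], [-0.8, 1.5], [0.2, 1.1], [-1.4, -1.6], [0.4, -2.9], [-0.2, 1.3], [-0.5, -1.1]]
0.14 [270.2 261.4] [251.1 232.8]
0.16 [269.7 254.5] [250.3 232. ]
0.18 [269.3 247.4] [249.4 231.2]
0.2 [268.9 240.1] [248.5 230.3]
seen (269.8631578947369, 259.6) (251.63670811130845, 233.2145648312611)
stand ('top',) [0.6025 0.1775] 23.44 nose [0.552  0.1556 0.    ] rms 0.47
stand ('side',) [0.5977 0.1788] 23.47 nose [0.5472 0.1569 0.    ] rms 1.21
caps ('side', 'top') [ 0.6664 -0.1823] 3.99 nose [ 0.6115 -0.1862  0.    ] rms 0.44
caps ('top',) [ 0.6677 -0.1822] 2.23 nose [ 0.6127 -0.1843  0.    ] rms 0.05
caps ('side',) [ 0.6643 -0.1817] 6.38 nose [ 0.6096 -0.1878  0.    ] rms 0.08
```

```bash
cat > go.py <<'E'
import sys
from h import *
# world target x y z yaw -> slide (mm), dr in tool axes
x,y,z,yaw=map(float,sys.argv[1:5])
p,r=tool();t=R.from_euler("xyz",[180,0,yaw],degrees=True)
print("slide",(r.inv().apply(np.array([x,y,z])-p)*1000).round(1),"dr",(r.inv()*t).as_rotvec().round(4))
E
python3 go.py .6665 -.182 .17 3.2
```

```text
slide [ 540.1 -244.1   61.3] dr [-0.      0.      0.3509]
```

```bash
python3 -m creep '{"slide":[[45,-20,5],[90,-40,10],[135,-60,15],[180,-80,20],[225,-100,25]],"dr":[[0,0,0.07],[0,0,0.14],[0,0,0.21],[0,0,0.28],[0,0,0.351]],"fingers":[0.3,0.3,0.3,0.3,0.3]}' 40; python3 go.py .6665 -.182 .15 3.2
```

```text
time: 1.4
tcp_pos: [0.4351, -0.4375, 0.2063]
orientation: [180.0, -0.0, 3.0]
wrist_force: [-0.4, -0.4, -0.1]
opening: 0.0596
grasp_force: 0.0
slide [ 244.5 -243.    56.3] dr [ 0.0004 -0.0003 -0.0032]
```

```bash
python3 -m creep '{"slide":[[35,-35,10],[70,-70,20],[105,-105,30],[140,-140,40],[175,-175,50]],"dr":[[0,0,0],[0,0,0],[0,0,0],[0,0,0],[0,0,0]],"fingers":[0.3,0.3,0.3,0.3,0.3]}'; python3 -m creep '{"slide":[[35,-34,3],[69,-68,6],[69.5,-68,30],[69.5,-68,60],[69.5,-68,90]],"dr":[[0,0,0],[0,0,0],[0,0,0],[0,0,0],[0,0,0]],"fingers":[0.3,0.3,0.3,0.3,0.3]}'; python3 go.py .6665 -.182 .038 3.2
python3 - <<'E'
from h import *
a=[]
for c,x,y,w,h in(("side",300,140,100,100),("top",334,140,100,100)):
    f=manip.grab_frame(c);a.append(cv2.resize(f[y:y+h,x:x+w,::-1],(400,400),interpolation=cv2.INTER_CUBIC))
cv2.imwrite("pics/g1.png",np.hstack(a))
E
```

```text
time: 1.9
tcp_pos: [0.5986, -0.2546, 0.1567]
orientation: [180.0, -0.0, 3.2]
wrist_force: [1.2, -0.1, 0.1]
opening: 0.0599
grasp_force: 0.0
time: 2.4
tcp_pos: [0.6634, -0.1841, 0.0659]
orientation: [180.0, -0.0, 3.2]
wrist_force: [0.6, 0.3, 0.2]
opening: 0.0597
grasp_force: 0.0
slide [ 3.2 -2.  27.9] dr [ 0.0002 -0.0004  0.0008]
```

View pics/g1.png

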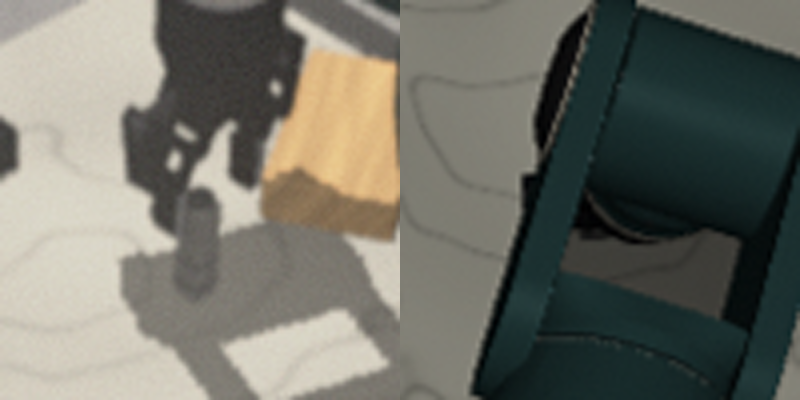

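```bash
python3 -m creep '{"slide":[[2.3,0,14],[2.3,0,28],[2.3,0,28],[2.3,0,28],[2.3,0,28]],"dr":[[0,0,0],[0,0,0],[0,0,0],[0,0,0],[0,0,0]],"fingers":[0.3,0.3,0.6,0.9,1]}' 40;  python3 -m creep '{"slide":[[0,0,0],[0,0,0],[0,0,0],[0,0,0],[0,0,0]],"dr":[[0,0,0],[0,0,0],[0,0,0],[0,0,0],[0,0,0]],"fingers":[1,1,1,1,1]}' 40
```

```text
time: 3.0
tcp_pos: [0.6657, -0.1847, 0.0397]
orientation: [180.0, -0.1, 3.2]
wrist_force: [0.3, 0.7, -1.2]
opening: 0.0197
grasp_force: 42.2
time: 3.5
tcp_pos: [0.6657, -0.1846, 0.0396]
orientation: [180.0, -0.1, 3.2]
wrist_force: [-0.8, 0.3, 6.0]
opening: 0.0192
grasp_force: 43.1
```

```bash
python3 -m creep '{"slide":[[0,0,-20],[0,0,-60],[0,0,-105],[0,0,-150],[0,0,-195]],"dr":[[0,0,0],[0,0,0],[0,0,0],[0,0,0],[0,0,0]],"fingers":[1,1,1,1,1]}' 40; python3 go.py .5234 .1441 .235 23.4
```

```text
time: 4.0
tcp_pos: [0.665, -0.1843, 0.2355]
orientation: [-180.0, 0.0, 3.2]
wrist_force: [0.2, -0.1, -0.9]
opening: 0.0191
grasp_force: 42.4
slide [-123.1 -335.8    0.6] dr [-2.000e-04  2.000e-04 -3.526e-01]
```

```bash
python3 -m creep '{"slide":[[-15,-42,0],[-30,-84,0],[-45,-126,0],[-60,-168,0],[-75,-210,0]],"dr":[[0,0,-0.07],[0,0,-0.14],[0,0,-0.21],[0,0,-0.28],[0,0,-0.353]],"fingers":[1,1,1,1,1]}' 40; python3 go.py .5234 .1441 .235 23.4
```

```text
time: 4.5
tcp_pos: [0.5777, 0.0224, 0.2337]
orientation: [-180.0, 0.0, 23.6]
wrist_force: [0.3, 0.2, -0.9]
opening: 0.0196
grasp_force: 42.4
slide [  -1.1 -133.2   -1.3] dr [-0.0001  0.0001  0.003 ]
```

```bash
python3 -m creep '{"slide":[[0,-40,0],[-1,-80,0],[-1,-120,0],[-1,-133,0],[-1,-133,0]],"dr":[[0,0,0],[0,0,0],[0,0,0],[0,0,0],[0,0,0]],"fingers":[1,1,1,1,1]}' 40
python3 - <<'E'
from h import *
a=[]
p,r=tool();print(p,r.as_euler("xyz",degrees=True))
for c,x,y,w,h in(("side",200,190,100,100),("top",200,180,100,100)):
    f=manip.grab_frame(c);cv2.imwrite(f"pics/full_{c}.png",f[:,:,::-1]);a.append(cv2.resize(f[y:y+h,x:x+w,::-1],(400,400),interpolation=cv2.INTER_CUBIC))
    print(c,[(l,d["p"],np.round(d["point"],4),proj(c,d["point"]).round(1)) for l in("eye","nose") for d in manip.find_in(l,c)])
cv2.imwrite("pics/g2.png",np.hstack(a))
E
```

```text
time: 5.0
tcp_pos: [0.5244, 0.1439, 0.2339]
orientation: [-180.0, -0.0, 23.6]
wrist_force: [0.9, -1.7, -1.4]
opening: 0.0191
grasp_force: 42.4
[0.52438824 0.1439418  0.23387014] [-1.79998048e+02 -1.16101498e-02  2.35574690e+01]
side [('eye', 0.65, array([0.521 , 0.1541, 0.2206]), array([278.6, 240. ])), ('eye', 0.42, array([0.4576, 0.3526, 0.0513]), array([221.2, 369.4])), ('nose', 0.78, array([0.8047, 0.1585, 0.0054]), array([205.7, 242.8])), ('nose', 0.72, array([0.6054, 0.1921, 0.0125]), array([244. , 295.5])), ('nose', 0.59, array([0.3105, 0.4159, 0.0129]), array([242.3, 455.1]))]
top [('nose', 0.88, array([0.2952, 0.3951, 0.0123]), array([163.1, 333.3])), ('nose', 0.65, array([0.7953, 0.1453, 0.0093]), array([261.4, 147.1])), ('nose', 0.6, array([0.6713, 0.1876, 0.0108]), array([244.9, 192.3])), ('nose', 0.37, array([ 0.3712, -0.1694,  0.005 ]), array([377.6, 305.8]))]
```

View pics/g2.png

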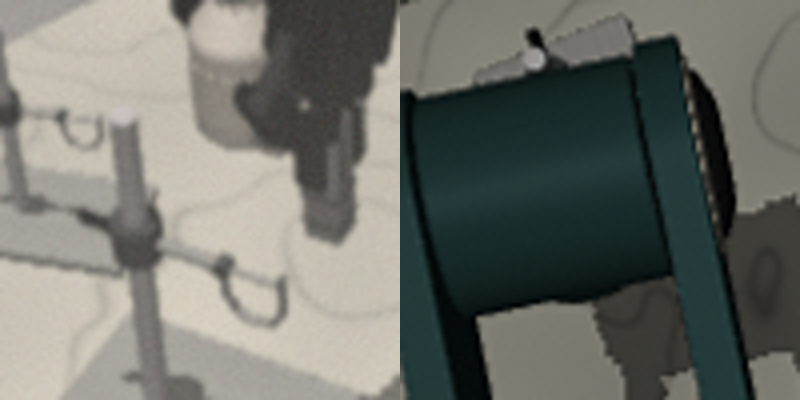

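```bash
python3 -m creep '{"slide":[[0,0,20],[0,0,40],[0,0,60],[0,0,78],[0,0,78]],"dr":[[0,0,0],[0,0,0],[0,0,0],[0,0,0],[0,0,0]],"fingers":[1,1,1,1,1]}' 40
python3 - <<'E'
from fit import *
p,r=tool();yaw=np.radians(r.as_euler("xyz",degrees=True)[2]);print(p)
f=manip.grab_frame("side");cv2.imwrite("pics/full3.png",f[:,:,::-1])
x,y,w,h,k=238,224,64,64,9
I=cv2.resize(f[y:y+h,x:x+w,::-1],(w*k,h*k),interpolation=cv2.INTER_CUBIC)
to=lambda P:tuple(int(v) for v in ((proj("side",P)-[x,y]+.5)*k-.5))
B=body([p[0],p[1],p[2]-.0396,yaw])
for P in B(np.vstack([sq,ri[::3],cap[::4]])): cv2.circle(I,to(P),2,(0,0,255),-1)
n=body([.6005,.1778,0,np.radians(23.44)])
for P in n([[-.055,0,z] for z in(.12,.13,.14,.15)]): cv2.circle(I,to(P),2,(0,255,0),-1)
cv2.imwrite("pics/g3.png",I)
E
```

```text
time: 5.8
tcp_pos: [0.5243, 0.1418, 0.1533]
orientation: [-180.0, 0.2, 23.4]
wrist_force: [0.2, 1.0, -0.8]
opening: 0.0193
grasp_force: 42.4
[0.52428345 0.14179024 0.15329888]
```

View pics/g3.png

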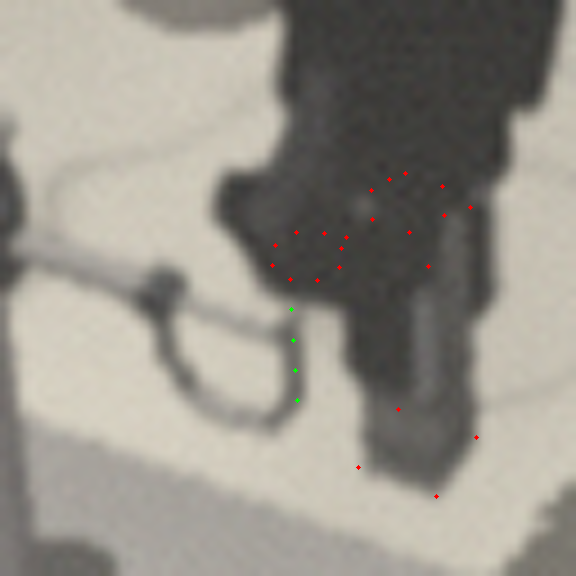

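The capsule's bottom (crop ~(417,450)) lines up with the robot-based prediction. The nose top is near (291,315), so z≈0.147. The eye is hidden behind a finger. I'll correct by about 2 mm and then go down by touch.

```bash
python3 -m creep '{"slide":[[0.9,-0.3,3],[1.8,-0.5,6],[1.8,-0.5,8],[1.8,-0.5,9],[1.8,-0.5,9]],"dr":[[0,0,0],[0,0,0],[0,0,0],[0,0,0],[0,0,0]],"fingers":[1,1,1,1,1]}' 40; python3 go.py .5260 .1424 .1453 23.44;  python3 -m creep '{"slide":[[0,0,1],[0,0,2],[0,0,3],[0,0,4],[0,0,4]],"dr":[[0,0,0],[0,0,0],[0,0,0],[0,0,0],[0,0,0]],"fingers":[1,1,1,1,1]}' 40
```

```text
time: 6.35
tcp_pos: [0.5264, 0.1439, 0.1468]
orientation: [-180.0, -0.0, 23.4]
wrist_force: [0.9, 0.8, -1.1]
opening: 0.0194
grasp_force: 42.4
slide [-1.   1.2  1.5] dr [-0.     -0.     -0.0002]
time: 6.85
tcp_pos: [0.5264, 0.1438, 0.1426]
orientation: [-180.0, 0.0, 23.4]
wrist_force: [0.1, 0.8, -0.8]
opening: 0.0195
grasp_force: 42.4
```

```bash
python3 -m creep '{"slide":[[0,0,1],[0,0,2],[0,0,3],[0,0,3],[0,0,3]],"dr":[[0,0,0],[0,0,0],[0,0,0],[0,0,0],[0,0,0]],"fingers":[1,1,1,1,1]}' 40;  python3 -m creep '{"slide":[[0,0,0.5],[0,0,1],[0,0,1.5],[0,0,2],[0,0,2]],"dr":[[0,0,0],[0,0,0],[0,0,0],[0,0,0],[0,0,0]],"fingers":[1,1,1,1,1]}' 40
```

```text
time: 7.35
tcp_pos: [0.5264, 0.1438, 0.1398]
orientation: [-180.0, 0.0, 23.4]
wrist_force: [-0.4, -0.0, -0.9]
opening: 0.0193
grasp_force: 42.4
time: 7.85
tcp_pos: [0.5264, 0.1438, 0.1377]
orientation: [-180.0, 0.0, 23.4]
wrist_force: [-0.1, -0.2, -0.4]
opening: 0.019
grasp_force: 42.4
```

```bash
python3 -m creep '{"slide":[[0,0,0.5],[0,0,1],[0,0,1.5],[0,0,2],[0,0,2]],"dr":[[0,0,0],[0,0,0],[0,0,0],[0,0,0],[0,0,0]],"fingers":[1,1,1,1,1]}' 40
```

```text
time: 8.35
tcp_pos: [0.5264, 0.1438, 0.1357]
orientation: [-180.0, 0.0, 23.4]
wrist_force: [0.1, 0.8, -1.8]
opening: 0.0193
grasp_force: 42.4
```

```bash
python3 -m creep '{"slide":[[0,0,0.5],[0,0,1],[0,0,1.5],[0,0,2],[0,0,2]],"dr":[[0,0,0],[0,0,0],[0,0,0],[0,0,0],[0,0,0]],"fingers":[1,1,1,1,1]}' 40
```

```text
time: 8.85
tcp_pos: [0.5264, 0.1438, 0.1337]
orientation: [-180.0, 0.0, 23.4]
wrist_force: [0.4, -0.6, -0.7]
opening: 0.0195
grasp_force: 42.4
```

```bash
python3 -m creep '{"slide":[[0,0,0.5],[0,0,1],[0,0,1.5],[0,0,2],[0,0,2]],"dr":[[0,0,0],[0,0,0],[0,0,0],[0,0,0],[0,0,0]],"fingers":[1,1,1,1,1]}' 40
```

```text
time: 9.35
tcp_pos: [0.5265, 0.1438, 0.1318]
orientation: [180.0, -0.0, 23.4]
wrist_force: [-0.9, 0.1, 1.5]
opening: 0.0192
grasp_force: 42.6
```

```bash
python3 -m creep '{"slide":[[0,0,0.5],[0,0,1],[0,0,1.5],[0,0,2],[0,0,2]],"dr":[[0,0,0],[0,0,0],[0,0,0],[0,0,0],[0,0,0]],"fingers":[1,1,1,1,1]}' 40
```

```text
time: 9.85
tcp_pos: [0.5265, 0.1438, 0.1297]
orientation: [180.0, -0.0, 23.4]
wrist_force: [-0.7, -0.8, 2.2]
opening: 0.0194
grasp_force: 42.6
```

```bash
python3 -m creep '{"slide":[[0,0,0.5],[0,0,1],[0,0,1.5],[0,0,2],[0,0,2]],"dr":[[0,0,0],[0,0,0],[0,0,0],[0,0,0],[0,0,0]],"fingers":[1,1,1,1,1]}' 40
```

```text
time: 10.35
tcp_pos: [0.5265, 0.1438, 0.1278]
orientation: [-180.0, -0.0, 23.4]
wrist_force: [-0.2, -0.0, 2.4]
opening: 0.0198
grasp_force: 42.7
```

```bash
python3 -m creep '{"slide":[[0,0,1],[0,0,2],[0,0,3],[0,0,4],[0,0,4]],"dr":[[0,0,0],[0,0,0],[0,0,0],[0,0,0],[0,0,0]],"fingers":[1,1,1,1,1]}' 40
```

```text
time: 10.85
tcp_pos: [0.5264, 0.1438, 0.1236]
orientation: [-180.0, 0.0, 23.4]
wrist_force: [-1.3, -0.7, 1.6]
opening: 0.0199
grasp_force: 42.8
```

```bash
python3 -m creep '{"slide":[[0,0,1],[0,0,2],[0,0,3],[0,0,4],[0,0,4]],"dr":[[0,0,0],[0,0,0],[0,0,0],[0,0,0],[0,0,0]],"fingers":[1,1,1,1,1]}' 40
```

```text
time: 11.35
tcp_pos: [0.5263, 0.1438, 0.1196]
orientation: [-180.0, 0.0, 23.4]
wrist_force: [-0.9, -1.4, 2.3]
opening: 0.0193
grasp_force: 42.8
```

```bash
python3 -m creep '{"slide":[[0,0,1],[0,0,2],[0,0,3],[0,0,4],[0,0,4]],"dr":[[0,0,0],[0,0,0],[0,0,0],[0,0,0],[0,0,0]],"fingers":[1,1,1,1,1]}' 40
```

```text
time: 11.85
tcp_pos: [0.5263, 0.1437, 0.1155]
orientation: [-180.0, 0.0, 23.4]
wrist_force: [-2.3, -1.6, 1.3]
opening: 0.0196
grasp_force: 42.8
```

```bash
python3 -m creep '{"slide":[[0,0,1],[0,0,2],[0,0,3],[0,0,3],[0,0,3]],"dr":[[0,0,0],[0,0,0],[0,0,0],[0,0,0],[0,0,0]],"fingers":[1,1,1,1,1]}' 40
```

```text
time: 12.35
tcp_pos: [0.5262, 0.1437, 0.1125]
orientation: [-180.0, 0.0, 23.4]
wrist_force: [-2.2, -1.7, 0.6]
opening: 0.0198
grasp_force: 42.8
```

```bash
python3 -m creep '{"slide":[[0,0,1],[0,0,2],[0,0,2],[0,0,2],[0,0,2]],"dr":[[0,0,0],[0,0,0],[0,0,0],[0,0,0],[0,0,0]],"fingers":[1,1,1,1,1]}' 40
```

```text
time: 12.85
tcp_pos: [0.5263, 0.1438, 0.1106]
orientation: [-180.0, 0.0, 23.4]
wrist_force: [-1.9, -1.9, 0.1]
opening: 0.0194
grasp_force: 42.8
```

```bash
python3 -m creep '{"slide":[[0,0,0.5],[0,0,1],[0,0,1.5],[0,0,1.5],[0,0,1.5]],"dr":[[0,0,0],[0,0,0],[0,0,0],[0,0,0],[0,0,0]],"fingers":[1,1,1,1,1]}' 40
```

```text
time: 13.35
tcp_pos: [0.5263, 0.1437, 0.1091]
orientation: [-180.0, 0.0, 23.4]
wrist_force: [-3.2, -1.7, 0.9]
opening: 0.0196
grasp_force: 42.8
```

```bash
python3 -m creep '{"slide":[[-0.5,0,0],[-1,0,0],[-1.5,0,0],[-1.5,0,0.5],[-1.5,0,0.5]],"dr":[[0,0,0],[0,0,0],[0,0,0],[0,0,0],[0,0,0]],"fingers":[1,1,1,1,1]}' 40
```

```text
time: 13.85
tcp_pos: [0.525, 0.1432, 0.1085]
orientation: [-180.0, 0.0, 23.4]
wrist_force: [0.1, 0.4, -1.2]
opening: 0.0191
grasp_force: 42.3
```

```bash
python3 -m creep '{"slide":[[0,0,0.5],[0,0,1],[0,0,1],[0,0,1],[0,0,1]],"dr":[[0,0,0],[0,0,0],[0,0,0],[0,0,0],[0,0,0]],"fingers":[1,1,1,1,1]}' 40
```

```text
time: 14.35
tcp_pos: [0.5251, 0.1433, 0.1078]
orientation: [-180.0, -0.0, 23.4]
wrist_force: [0.0, 0.4, -0.5]
opening: 0.0195
grasp_force: 42.3
```

Run:
```python
from fit import *
p,r=tool();print(p)
f=manip.grab_frame("side")
x,y,w,h,k=238,224,64,64,9
cv2.imwrite("pics/g4.png",cv2.resize(f[y:y+h,x:x+w,::-1],(w*k,h*k),interpolation=cv2.INTER_CUBIC))
C=np.array([36.5,0,-12.4])
for th in(7,14,21,28,28): print(th,np.radians(th).round(3),(C-R.from_euler("y",th,degrees=True).apply(C)).round(1))
```

```text
[0.52511287 0.14325901 0.10782236]
7 0.122 [1.8 0.  4.4]
14 0.244 [4.1 0.  8.5]
21 0.367 [ 6.9  0.  12.3]
28 0.489 [10.1  0.  15.7]
28 0.489 [10.1  0.  15.7]
```

View pics/g4.png

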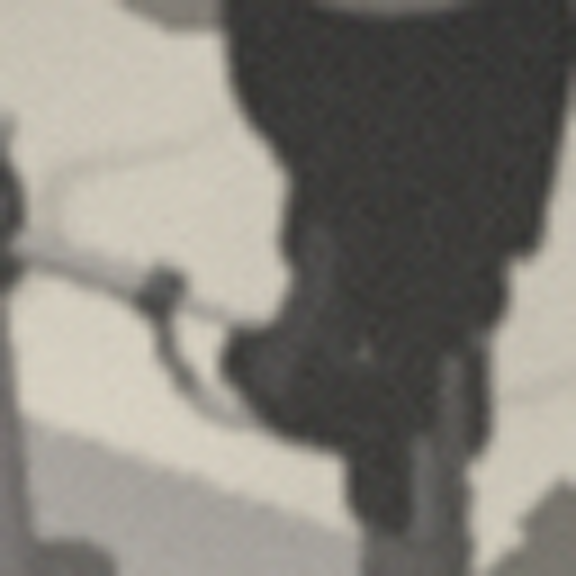

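The gate lies level again, from (185,300) to (260,325), as it did before the insertion. The eye is therefore inside. I'll tilt the capsule about its rim towards its hanging attitude so that it doesn't swing when let go.

```bash
python3 -m creep '{"slide":[[1.6,0,2.7],[3.3,0,5.4],[5.2,0,8],[7.1,0,10.5],[7.1,0,10.5]],"dr":[[0,0.061,0],[0,0.122,0],[0,0.183,0],[0,0.244,0],[0,0.244,0]],"fingers":[1,1,1,1,1]}' 40
python3 - <<'E'
from fit import *
C=np.array([36.5,0,-12.4])
for th in(5,10,15,20): print(th,np.radians(th).round(3),(C-R.from_euler("y",th,degrees=True).apply(C)).round(1))
E
```

```text
time: 14.9
tcp_pos: [0.5308, 0.1458, 0.0968]
orientation: [-180.0, -14.0, 23.4]
wrist_force: [0.9, -0.0, -0.4]
opening: 0.0195
grasp_force: 42.4
5 0.087 [1.2 0.  3.1]
10 0.175 [2.7 0.  6.1]
15 0.262 [4.5 0.  9. ]
20 0.349 [ 6.4  0.  11.7]
```

```bash
python3 -m creep '{"slide":[[1.2,0,3.1],[2.7,0,6.1],[4.5,0,9],[6.4,0,11.7],[6.4,0,11.7]],"dr":[[0,0.087,0],[0,0.175,0],[0,0.262,0],[0,0.349,0],[0,0.349,0]],"fingers":[1,1,1,1,1]}' 40
```

```text
time: 15.4
tcp_pos: [0.5388, 0.1493, 0.0862]
orientation: [-180.0, -33.9, 23.4]
wrist_force: [0.8, -0.4, -1.5]
opening: 0.0193
grasp_force: 42.4
```

```bash
python3 -m creep '{"slide":[[1.2,0,3.1],[2.7,0,6.1],[4.5,0,9],[6.4,0,11.7],[6.4,0,11.7]],"dr":[[0,0.087,0],[0,0.175,0],[0,0.262,0],[0,0.349,0],[0,0.349,0]],"fingers":[1,1,1,1,1]}' 40
python3 - <<'E'
from h import *
s=manip.sense();print(s["wrist_force"],s["torque"],s["joint_pos"])
a=[]
for c,x,y,w,h in(("side",220,204,100,100),("top",200,180,100,100)):
    f=manip.grab_frame(c);a.append(cv2.resize(f[y:y+h,x:x+w,::-1],(400,400),interpolation=cv2.INTER_CUBIC))
cv2.imwrite("pics/g5.png",np.hstack(a))
E
```

```text
time: 15.9
tcp_pos: [0.55, 0.1549, 0.0798]
orientation: [-179.8, -53.8, 23.4]
wrist_force: [0.4, -0.3, -1.0]
opening: 0.0191
grasp_force: 42.4
[ 0.36459676 -0.25900486 -0.99398826] [-0.20271118  0.47509577  0.0068572 ] [  6.04139414 -27.37146623 138.02797867  40.98113338  21.84232823
  40.68102257]
```

View pics/g5.png

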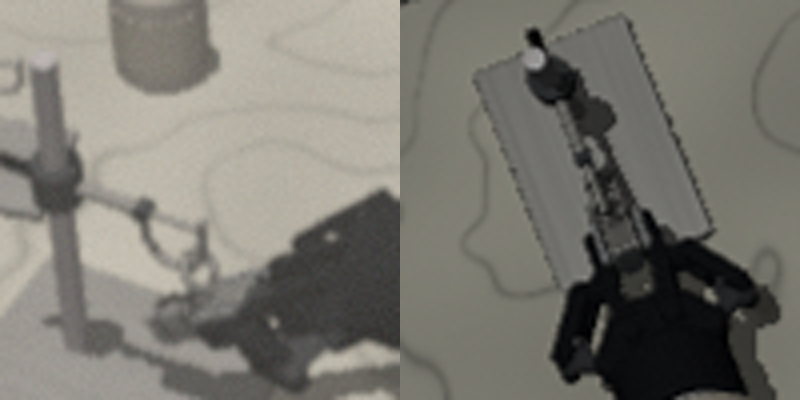

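The side view shows the eye hanging in the bend with the gate shut and the capsule held tilted. I'll lower it gently onto the bend.

```bash
python3 -m creep '{"slide":[[-0.4,0,0.3],[-0.8,0,0.6],[-1.2,0,0.9],[-1.2,0,0.9],[-1.2,0,0.9]],"dr":[[0,0,0],[0,0,0],[0,0,0],[0,0,0],[0,0,0]],"fingers":[1,1,1,1,1]}' 40
```

```text
time: 16.5
tcp_pos: [0.5508, 0.1544, 0.0799]
orientation: [-180.0, -54.0, 23.4]
wrist_force: [0.6, 0.3, -0.8]
opening: 0.0195
grasp_force: 42.4
```

```bash
python3 -m creep '{"slide":[[-0.2,0,0.15],[-0.4,0,0.3],[-0.4,0,0.3],[-0.4,0,0.3],[-0.4,0,0.3]],"dr":[[0,0,0],[0,0,0],[0,0,0],[0,0,0],[0,0,0]],"fingers":[1,1,1,1,1]}' 40
```

```text
time: 17.0
tcp_pos: [0.5508, 0.1544, 0.0794]
orientation: [180.0, -54.0, 23.4]
wrist_force: [-0.7, -0.3, -1.4]
opening: 0.0195
grasp_force: 42.4
```

```bash
python3 -m creep '{"slide":[[-0.2,0,0.15],[-0.4,0,0.3],[-0.4,0,0.3],[-0.4,0,0.3],[-0.4,0,0.3]],"dr":[[0,0,0],[0,0,0],[0,0,0],[0,0,0],[0,0,0]],"fingers":[1,1,1,1,1]}' 40
```

```text
time: 17.5
tcp_pos: [0.5508, 0.1544, 0.0789]
orientation: [-180.0, -54.0, 23.4]
wrist_force: [1.2, -0.1, -1.2]
opening: 0.019
grasp_force: 42.4
```

```bash
python3 -m creep '{"slide":[[0.1,0,1.2],[0.2,0,2.4],[0.2,0,3.6],[0.2,0,3.6],[0.2,0,3.6]],"dr":[[0,0,0],[0,0,0],[0,0,0],[0,0,0],[0,0,0]],"fingers":[1,1,1,1,1]}' 40
```

```text
time: 18.0
tcp_pos: [0.5536, 0.1556, 0.0768]
orientation: [-180.0, -54.0, 23.4]
wrist_force: [-0.5, 0.3, -1.3]
opening: 0.0192
grasp_force: 42.4
```

```bash
python3 -m creep '{"slide":[[-0.2,0,0.15],[-0.4,0,0.3],[-0.4,0,0.3],[-0.4,0,0.3],[-0.4,0,0.3]],"dr":[[0,0,0],[0,0,0],[0,0,0],[0,0,0],[0,0,0]],"fingers":[1,1,1,1,1]}' 40
```

```text
time: 18.5
tcp_pos: [0.5536, 0.1556, 0.0764]
orientation: [-180.0, -54.0, 23.4]
wrist_force: [0.6, 0.2, -0.7]
opening: 0.0193
grasp_force: 42.4
```

```bash
python3 -m creep '{"slide":[[-0.2,0,0.15],[-0.4,0,0.3],[-0.4,0,0.3],[-0.4,0,0.3],[-0.4,0,0.3]],"dr":[[0,0,0],[0,0,0],[0,0,0],[0,0,0],[0,0,0]],"fingers":[1,1,1,1,1]}' 40
```

```text
time: 19.0
tcp_pos: [0.5537, 0.1556, 0.0761]
orientation: [180.0, -54.0, 23.4]
wrist_force: [0.3, -0.2, 1.0]
opening: 0.0194
grasp_force: 42.4
```

```bash
python3 -m creep '{"slide":[[-0.2,0,0.15],[-0.4,0,0.3],[-0.4,0,0.3],[-0.4,0,0.3],[-0.4,0,0.3]],"dr":[[0,0,0],[0,0,0],[0,0,0],[0,0,0],[0,0,0]],"fingers":[1,1,1,1,1]}' 40
```

```text
time: 19.5
tcp_pos: [0.5537, 0.1556, 0.0757]
orientation: [180.0, -54.0, 23.4]
wrist_force: [-0.0, 1.3, 5.4]
opening: 0.0197
grasp_force: 42.7
```

```bash
python3 -m creep '{"slide":[[-0.2,0,0.15],[-0.4,0,0.3],[-0.4,0,0.3],[-0.4,0,0.3],[-0.4,0,0.3]],"dr":[[0,0,0],[0,0,0],[0,0,0],[0,0,0],[0,0,0]],"fingers":[1,1,1,1,1]}' 40
```

```text
time: 20.0
tcp_pos: [0.5539, 0.1556, 0.0755]
orientation: [180.0, -54.0, 23.4]
wrist_force: [-1.0, 2.0, 6.0]
opening: 0.0195
grasp_force: 43.1
```

It rests on the bend. I'll back off to a light contact, then open the fingers slowly.

```bash
python3 -m creep '{"slide":[[0.4,0,-0.3],[0.7,0,-0.5],[0.7,0,-0.5],[0.7,0,-0.5],[0.7,0,-0.5]],"dr":[[0,0,0],[0,0,0],[0,0,0],[0,0,0],[0,0,0]],"fingers":[1,1,1,1,1]}' 40
```

```text
time: 20.5
tcp_pos: [0.5536, 0.1556, 0.0758]
orientation: [-180.0, -54.0, 23.4]
wrist_force: [1.7, 2.0, 3.0]
opening: 0.0196
grasp_force: 42.6
```

```bash
python3 -m creep '{"slide":[[0,0,0],[0,0,0],[0,0,0],[0,0,0],[0,0,0]],"dr":[[0,0,0],[0,0,0],[0,0,0],[0,0,0],[0,0,0]],"fingers":[0.75,0.72,0.69,0.66,0.63]}' 20
```

```text
time: 21.0
tcp_pos: [0.5535, 0.1556, 0.0756]
orientation: [-180.0, -54.0, 23.4]
wrist_force: [0.6, -0.0, 0.1]
opening: 0.0316
grasp_force: 0.0
```

```bash
python3 -m creep '{"slide":[[0,0,0],[0,0,0],[0,0,0],[0,0,0],[0,0,0]],"dr":[[0,0,0],[0,0,0],[0,0,0],[0,0,0],[0,0,0]],"fingers":[0.5,0.4,0.35,0.35,0.35]}'; python3 -m creep '{"slide":[[0,0,-5],[0,0,-15],[0,0,-30],[0,0,-45],[0,0,-60]],"dr":[[0,0,0],[0,0,0],[0,0,0],[0,0,0],[0,0,0]],"fingers":[0.35,0.35,0.35,0.35,0.35]}'
python3 - <<'E'
from h import *
a=[]
for c,x,y,w,h in(("side",220,204,100,100),("top",200,180,100,100)):
    f=manip.grab_frame(c);a.append(cv2.resize(f[y:y+h,x:x+w,::-1],(400,400),interpolation=cv2.INTER_CUBIC))
cv2.imwrite("pics/g6.png",np.hstack(a))
E
```

```text
time: 21.5
tcp_pos: [0.5536, 0.1556, 0.0758]
orientation: [-180.0, -54.0, 23.4]
wrist_force: [-0.6, 0.4, 0.4]
opening: 0.0554
grasp_force: 0.0
time: 22.0
tcp_pos: [0.5084, 0.136, 0.1114]
orientation: [180.0, -54.0, 23.4]
wrist_force: [0.1, -0.4, 0.5]
opening: 0.0555
grasp_force: 0.0
```

View pics/g6.png

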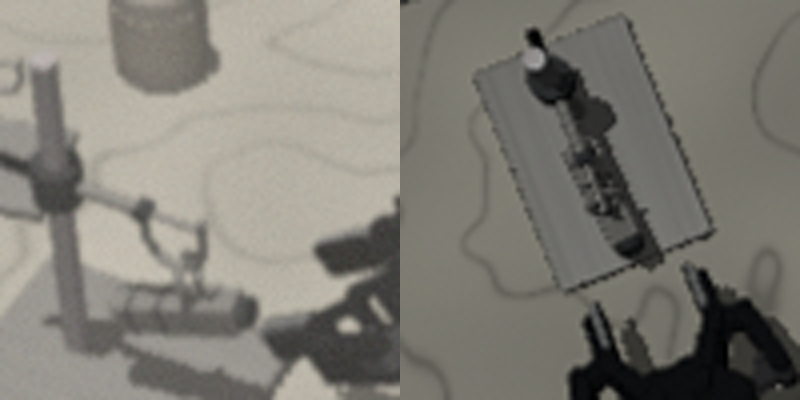

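The capsule hangs from the bend (side crop (190,270)) with the gate shut and the gripper clear of it. I'll back off a little more and let it settle.

```bash
cat > still.py <<'E'
from h import *
import time
f=manip.grab_frame("side")[240:300,235:290].astype(float)
try: g=np.load("last.npy");print("mean|diff|",abs(f-g).mean(),"p99",np.percentile(abs(f-g),99))
except FileNotFoundError: pass
np.save("last.npy",f)
E
python3 -m creep '{"slide":[[0,0,-5],[0,0,-10],[0,0,-20],[0,0,-30],[0,0,-30]],"dr":[[0,0,0],[0,0,0],[0,0,0],[0,0,0],[0,0,0]],"fingers":[0.35,0.35,0.35,0.35,0.35]}'
W() { :; }
python3 still.py
python3 -m creep '{"slide":[[0,0,0],[0,0,0],[0,0,0],[0,0,0],[0,0,0]],"dr":[[0,0,0],[0,0,0],[0,0,0],[0,0,0],[0,0,0]],"fingers":[0.35,0.35,0.35,0.35,0.35]}' >/dev/null; python3 still.py
python3 -m creep '{"slide":[[0,0,0],[0,0,0],[0,0,0],[0,0,0],[0,0,0]],"dr":[[0,0,0],[0,0,0],[0,0,0],[0,0,0],[0,0,0]],"fingers":[0.35,0.35,0.35,0.35,0.35]}' >/dev/null; python3 still.py
python3 -m creep '{"slide":[[0,0,0],[0,0,0],[0,0,0],[0,0,0],[0,0,0]],"dr":[[0,0,0],[0,0,0],[0,0,0],[0,0,0],[0,0,0]],"fingers":[0.35,0.35,0.35,0.35,0.35]}' >/dev/null; python3 still.py
python3 still.py
```

```text
time: 22.6
tcp_pos: [0.4888, 0.1267, 0.1307]
orientation: [180.0, -53.9, 23.4]
wrist_force: [1.0, 0.2, -0.4]
opening: 0.0554
grasp_force: 0.0
mean|diff| 2.3366666666666664 p99 10.0
mean|diff| 2.066161616161616 p99 7.0
mean|diff| 2.013030303030303 p99 7.0
mean|diff| 2.0623232323232323 p99 7.0
```

```bash
python3 -m creep '{"slide":[[0,0,0],[0,0,0],[0,0,0],[0,0,0],[0,0,0]],"dr":[[0,0,0],[0,0,0],[0,0,0],[0,0,0],[0,0,0]],"fingers":[0.35,0.35,0.35,0.35,0.35]}' >/dev/null
python3 -m creep '{"slide":[[0,0,0],[0,0,0],[0,0,0],[0,0,0],[0,0,0]],"dr":[[0,0,0],[0,0,0],[0,0,0],[0,0,0],[0,0,0]],"fingers":[0.35,0.35,0.35,0.35,0.35]}' >/dev/null
python3 -m creep '{"slide":[[0,0,0],[0,0,0],[0,0,0],[0,0,0],[0,0,0]],"dr":[[0,0,0],[0,0,0],[0,0,0],[0,0,0],[0,0,0]],"fingers":[0.35,0.35,0.35,0.35,0.35]}' >/dev/null
python3 -m creep '{"slide":[[0,0,0],[0,0,0],[0,0,0],[0,0,0],[0,0,0]],"dr":[[0,0,0],[0,0,0],[0,0,0],[0,0,0],[0,0,0]],"fingers":[0.35,0.35,0.35,0.35,0.35]}'
python3 still.py; python3 -c "
from bench import manip
print(manip.finish_job())"
```

```text
time: 26.35
tcp_pos: [0.4888, 0.1269, 0.1298]
orientation: [-180.0, -53.9, 23.4]
wrist_force: [-0.7, -1.0, -0.3]
opening: 0.0557
grasp_force: 0.0
mean|diff| 2.026060606060606 p99 7.0
the job is handed in; nothing more can be done
None
```

The capsule is clipped onto the larger grey stand's snap hook and the gate is shut above its eye. It hangs still with the gripper clear, and I handed the job in at about 26 s; no verdict came back.

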